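# Load the lathe's blank nests by size

### The job

Load the nests for the lathe: pick out the four round aluminium blanks and stand each one upright in the nest of its own size, the smallest blank in the smallest nest and so on up to the largest, flat on the floor inside the rim. Set them down rather than dropping them, do not knock any over, and leave the two rectangular milled blocks where they are.

Things in the scene. Friction and masses are not known exactly. Their poses are not given: they have to be found in the camera images.
- blank_small: the smallest round blank: a plain solid aluminium cylinder standing upright on the bench, 24 mm in diameter and 50 mm tall, about 61 g (may vary by a quarter). Loose. Origin: centre of its underside; z axis up along the cylinder.
- blank_medium: the second smallest round blank: a plain solid aluminium cylinder standing upright on the bench, 36 mm in diameter and 50 mm tall, about 137 g (may vary by a quarter). Loose. Origin: centre of its underside; z axis up along the cylinder.
- blank_large: the second largest round blank: a plain solid aluminium cylinder standing upright on the bench, 48 mm in diameter and 50 mm tall, about 244 g (may vary by a quarter). Loose. Origin: centre of its underside; z axis up along the cylinder.
- blank_biggest: the largest round blank: a plain solid aluminium cylinder standing upright on the bench, 60 mm in diameter and 50 mm tall, about 382 g (may vary by a quarter). Loose. Origin: centre of its underside; z axis up along the cylinder.
- nest_small: the smallest nest, for the 24 mm blank: black square plate 54 mm wide, 6 mm thick, with an upright grey round rim 40 mm inside and 50 mm outside diameter, its top 18 mm above the bench; the floor inside the rim is 6 mm above the bench. Screwed down, cannot move. Origin: centre of its underside, on the rim's axis; z up; x, y along the plate's edges.
- nest_medium: the second smallest nest, for the 36 mm blank: black square plate 66 mm wide, 6 mm thick, with an upright grey round rim 52 mm inside and 62 mm outside diameter, its top 18 mm above the bench; the floor inside the rim is 6 mm above the bench. Screwed down, cannot move. Origin: centre of its underside, on the rim's axis; z up; x, y along the plate's edges.
- nest_large: the second largest nest, for the 48 mm blank: black square plate 78 mm wide, 6 mm thick, with an upright grey round rim 64 mm inside and 74 mm outside diameter, its top 18 mm above the bench; the floor inside the rim is 6 mm above the bench. Screwed down, cannot move. Origin: centre of its underside, on the rim's axis; z up; x, y along the plate's edges.
- nest_biggest: the largest nest, for the 60 mm blank: black square plate 90 mm wide, 6 mm thick, with an upright grey round rim 76 mm inside and 86 mm outside diameter, its top 18 mm above the bench; the floor inside the rim is 6 mm above the bench. Screwed down, cannot move. Origin: centre of its underside, on the rim's axis; z up; x, y along the plate's edges.
- block_square: a milled aluminium block, not to be moved: 44 x 44 mm, 50 mm tall, square from above with two small dark holes on top. Loose. Origin: centre of its underside; z up, x and y along its edges.
- block_long: a milled aluminium block, not to be moved: 30 mm (its x) by 62 mm (its y), 40 mm tall, oblong from above with a dark groove across the top. Loose. Origin: centre of its underside; z up.
There are look-alikes about, which are no part of the job. What is shaped like the blank_small but orange or purple is not meant.

How it is judged:
By the outcome, as a careful person would: the job done as asked, in the order asked, and still so for the second after the job is handed in, with the robot touching nothing.
It also fails if it takes over 104 s, if anything falls off the work surface, if the arm or the gripper's body presses on something with over 40 N, if the wrist force passes 120 N, or if a joint passes its speed limit or range.

### The arm

A 6-joint arm with a two-finger parallel gripper is mounted at the origin on the work surface. World frame = base frame: x ahead of the robot, y to its left, z up, the work surface at z = 0. Lengths are in m, angles in degrees, forces in N, time in s.
With the tool pointing down it reaches from about 0.3 to 1 m from the base axis. Payload 5.1 kg.
Tool frame: the origin (TCP) lies at the very end of the fingers, on their centre line; the grasp point (between the pads) lies behind it (robot.grip_point_offset is the z of the grasp point in the tool frame, in m); z points along the fingers, y is the line along which they close (so a half turn about z gives the same grasp; the last joint's range is limited). The gripper opens to 95 mm and grips with 3 to 60 N. Pads are 20 mm wide; open, the fingers measure 119 mm over their backs; the gripper's body (75 mm by 180 mm) begins 59 mm behind the grasp point.
Start: joints at [-75.493, 7.093, 94.555, -0, 78.352, -4.733], TCP at [0.214, -0.614, 0.215] pointing down, gripper open.
Joint ranges: [-149.61, 149.61], [-58.7, 133.49], [1.44, 155.28], [-77.14, 257.14], [18.33, 153.61], [-166.67, 166.67]. Speed limits (degrees/s): [147.25, 147.25, 180, 180, 180, 180].

### API

Orientations are given as [roll, pitch, yaw] about the fixed x, y, z axes, in that order (R = Rz(yaw) Ry(pitch) Rx(roll)).
In Python, from bench import robot, eyes, finish_job gives the robot as it stands.
- The arm moves only by the tool drive_tool, never from a script. Its argument "steps" is one flat list of numbers, 7 for each row, row after row: the turn, a rotation vector about the tool's x, y, z scaled (see below), then the shift along the tool's x, y, z scaled (see below), then the opening, from -1 (shut) to 1 (fully open). A call has 1 to 8 rows; each row is the pose to reach, as a shift and turn from the pose commanded when the call began, along the tool's axes at that moment, turning the shorter way round; what a row does not reach only later rows make up. The controller multiplies each number of a shift by 0.75 m and each number of a turn by 180 degrees. A row lasts 1/12 s, in which the tool goes at most 41.7 mm and 7.16 degrees, less where a joint would pass 70% of its speed; a pose out of reach is approached as far as the arm can. A call with a number of a shift or a turn outside -1 to 1 is refused whole. A call with a gripper value outside its range is refused whole. The fingers move at their own pace and stop on an object; the grip force is fixed at half the most. Time passes only in rows, so rows that repeat a pose let the fingers close. It gives the time, the measured TCP pose, the force, the opening and the grip force at its end, in the units of the state.
- robot.sense(): the state, without advancing time (a new reading comes with each control period).
- eyes.get_image(name): name is "side" or "top"; returns the picture (420x560x3 uint8, red, green, blue); there is no depth.
- eyes.get_calibration(name): a dict with "fx", "fy", "cx", "cy" (pixels), "D" ([k1, k2, p1, p2, k3] as OpenCV has them; the pictures are not rectified), "camera_from_world" (4x4, takes a point from world to camera coordinates). Camera axes: x right, y up, looking along -z (the intrinsics and any distortion apply to the point x, -y, -z); pixel columns grow to the right and rows downward; lengths in m; the calibration is good to about 2 mm. A picture is of the moment at which its call begins. get_calibration takes no time and is no camera call.
- finish_job(): hands the job in; it is judged then, once.
The state is a dict: "t": time; "qpos": joint angles; "dq": joint speeds; "tau": joint torques, N m; "position": TCP position; "orientation": TCP orientation; "wrist_force": force on the tool from outside, world axes, zero at the start; "wrist_torque": the same for the moment, N m; "width": finger opening in m; "gripper_force": force on a finger pad.
Only numpy, scipy, OpenCV 4.12 (cv2) and the standard library are available. Lean on these libraries where they do the work, as an engineer would, in place of code of your own. Each camera call takes 0.05 s, during which the arm holds its last target. There are 200 camera calls.

## Working session

There is one attempt and no reset: what is moved stays moved. The work goes in short steps, Python scripts to look and compute and a tool call to move; the robot and the scene stay as the last step left them, time stands still between calls to the robot, and variables do not carry over. Pictures are saved under pics/ and viewed, at most 14 in all, crops included, and the job is handed in when it is done.

Besides the shell and the picture viewer there is one more tool, called after "Request:" as a command line: name --argument value ..., lists and objects as JSON in quotes. drive_tool: Moves the arm, as the interface text tells. Shifts and turns lie within -1 to 1; 1 stands for 0.75 m of shift or 180 degrees of turn. Its arguments: {"type":"object","properties":{"steps":{"type":"array","items":{"type":"number","minimum":-1,"maximum":1}}},"required":["steps"]}

```bash
mkdir -p pics
python3 - <<'E'
from bench import robot, eyes
import cv2
for n in("top","side"):
    cv2.imwrite(f"pics/{n}0.png",cv2.resize(eyes.get_image(n)[:,:,::-1],(800,600),interpolation=cv2.INTER_CUBIC))
    print(eyes.get_calibration(n))
print(robot.sense(),robot.grip_point_offset)
E
```

```text
{'fx': 423.2615426135601, 'fy': 423.2615426135601, 'cx': 276.6850684496532, 'cy': 204.91679994259184, 'D': array([-0.12741979,  0.        ,  0.        ,  0.        ,  0.        ]), 'camera_from_world': array([[ 0.01311736, -0.99984284, -0.01192626,  0.00328777],
       [ 0.98141752,  0.01059029,  0.19159201, -0.50965624],
       [-0.19143559, -0.01421782,  0.98140219, -0.9451104 ],
       [ 0.        ,  0.        ,  0.        ,  1.        ]])}
{'fx': 485.879288823812, 'fy': 485.879288823812, 'cx': 278.6038849086259, 'cy': 214.07435238277088, 'D': array([-0.14237684,  0.        ,  0.        ,  0.        ,  0.        ]), 'camera_from_world': array([[ 0.99393467, -0.10871868, -0.01655669, -0.515711  ],
       [ 0.08379663,  0.65122781,  0.75424165, -0.05820882],
       [-0.07121798, -0.75105432,  0.65638816, -1.09726091],
       [ 0.        ,  0.        ,  0.        ,  1.        ]])}
{'t': 0.1, 'qpos': array([-7.54941586e+01,  7.13038420e+00,  9.46260563e+01,  4.61966005e-04,
        7.83508380e+01, -4.73508319e+00]), 'dq': array([-0.05234026, -0.09254478, -0.18915275,  0.05131174,  0.06776734,
        0.03492823]), 'tau': array([-7.18123429e-04, -4.18885696e+01, -3.61096573e+01,  7.76029495e-02,
        4.62095300e-02, -7.07372942e-05]), 'position': array([ 0.2140054 , -0.61315013,  0.21350498]), 'orientation': array([-1.79893125e+02, -9.30643872e-03,  1.92408222e+01]), 'wrist_force': array([ 0.3861775 , -0.36726579,  0.33616202]), 'wrist_torque': array([ 0.00143515, -0.04888234, -0.05557786]), 'gripper_force': 0.0, 'width': 0.09482794928006291} -0.0188
```

View pics/top0.png

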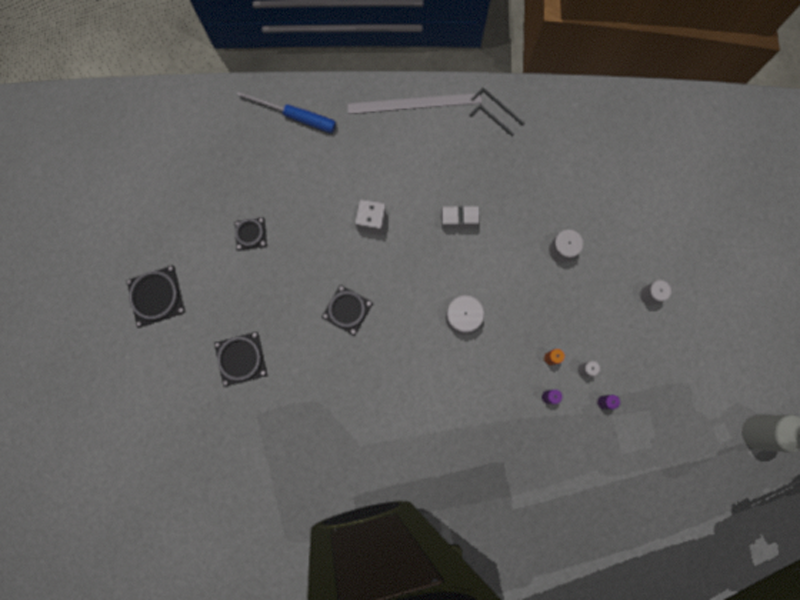

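View pics/side0.png

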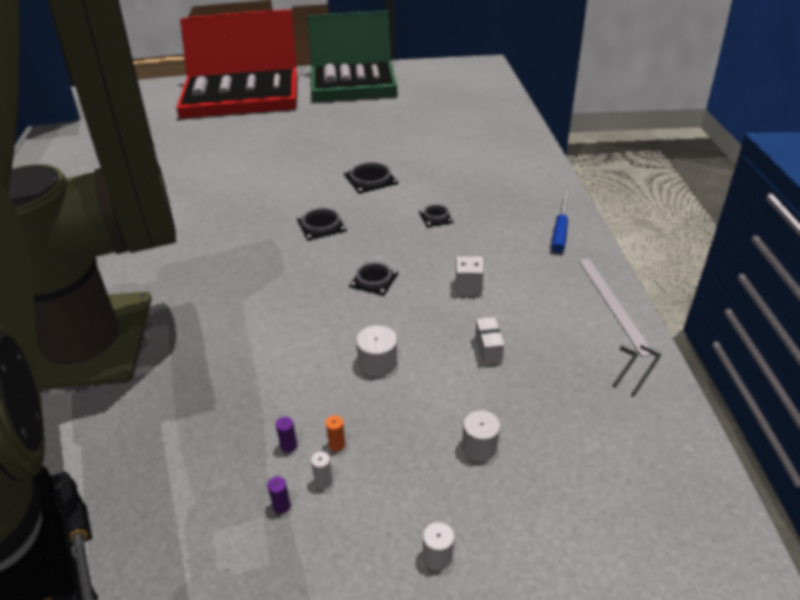

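The top picture shows the blanks' tops at (465,314), (569,243), (660,290) and (592,368). The nests are at (154,295), (239,357), (347,309) and (250,233). The side picture shows the same blanks at (377,340), (481,424), (438,536) and (320,461). I'll enlarge crops for accuracy.

Run:
```python
from bench import eyes
import cv2
for n,rs in (("top",[(80,150,200,130),(290,150,200,150)]),("side",[(200,105,130,110),(170,220,190,190)])):
    im=eyes.get_image(n)[:,:,::-1].copy(); cv2.imwrite(f"{n}.png",im)
    for i,(x,y,w,h) in enumerate(rs):
        s=min(800//w,600//h)
        c=cv2.resize(im[y:y+h,x:x+w],None,fx=s,fy=s,interpolation=cv2.INTER_CUBIC)
        for k in range(0,w,10):
            cv2.putText(c,str(x+k),(k*s,8),0,.3,(0,255,255),1);cv2.line(c,(k*s,10),(k*s,h*s),(0,255,255) if k%50==0 else (0,120,120),1) if k%10==0 and 0 else cv2.line(c,(k*s,10),(k*s,16),(0,255,255),1)
        for k in range(0,h,10):
            cv2.putText(c,str(y+k),(0,k*s+4),0,.3,(0,255,255),1)
        print(n,i,s); cv2.imwrite(f"pics/{n}c{i}.png",c)
```

```text
top 0 4
top 1 4
side 0 5
side 1 3
```

View pics/topc0.png

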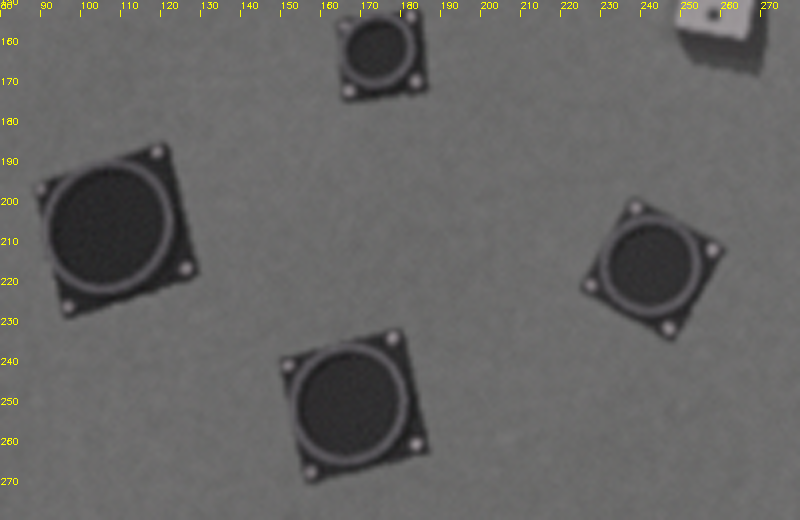

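View pics/topc1.png

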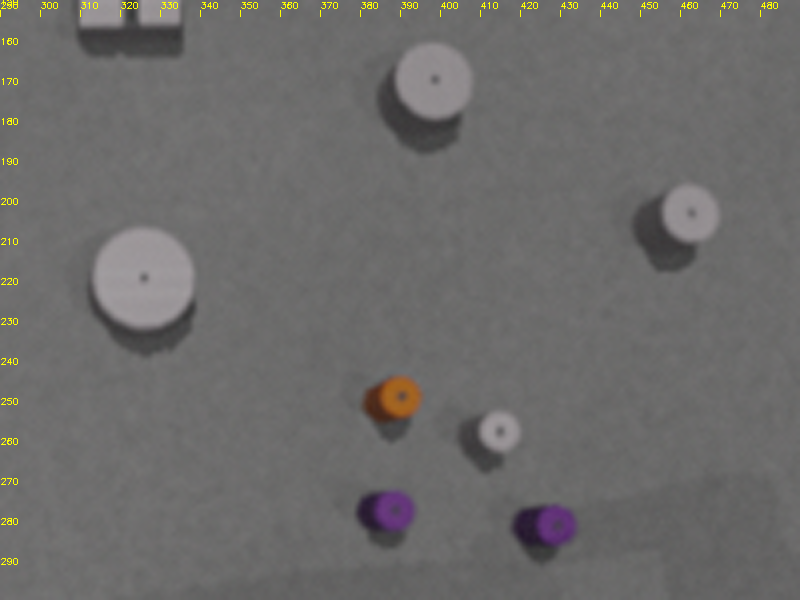

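View pics/sidec0.png

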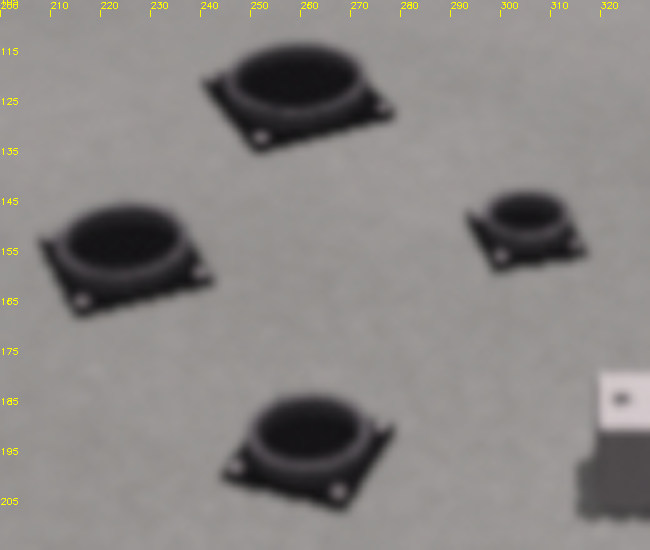

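View pics/sidec1.png

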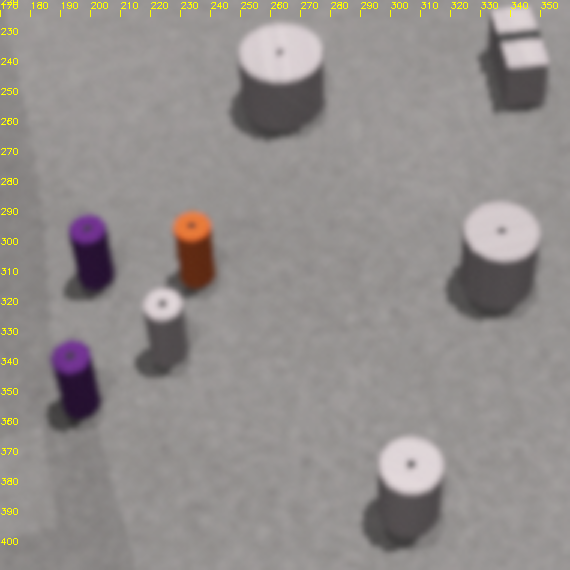

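Crops read. In the top view the blank tops are at (325.6,219), (398.4,169.4), (462.4,202.8) and (414.6,257.4); the nest rims are at (106.7,206.1), (167,250.4), (242.4,215.8) and (174.2,162.6). Next I triangulate against the side view, checking heights.

```bash
cat > h.py <<'E'
import numpy as np, cv2
from bench import robot, eyes
from scipy.spatial.transform import Rotation as R
def ray(n,p):
    c=eyes.get_calibration(n);K=np.array([[c['fx'],0,c['cx']],[0,c['fy'],c['cy']],[0,0,1]])
    u=cv2.undistortPoints(np.array([[p]],float),K,c['D'])[0,0];M=c['camera_from_world']
    d=M[:3,:3].T@[u[0],-u[1],-1];return -M[:3,:3].T@M[:3,3],d/np.linalg.norm(d)
def tri(a,b):
    (o,d),(q,e)=ray('top',a),ray('side',b)
    s=np.linalg.lstsq(np.c_[d,-e],q-o,rcond=None)[0];x,y=o+s[0]*d,q+s[1]*e
    return (x+y)/2,np.linalg.norm(x-y)
def plane(n,p,z):
    o,d=ray(n,p);return (o+d*(z-o[2])/d[2])[:2]
def px(n,P):
    c=eyes.get_calibration(n);K=np.array([[c['fx'],0,c['cx']],[0,c['fy'],c['cy']],[0,0,1]]);M=c['camera_from_world']
    q=(M[:3,:3]@np.atleast_2d(P).T).T+M[:3,3]
    return cv2.projectPoints(q*[1,-1,-1],np.zeros(3),np.zeros(3),K,c['D'])[0][:,0]
def go(x,y,z,yaw):
    "numbers for a move from now's commanded pose (measured) to tool-down pose"
    s=robot.sense();A=R.from_euler('xyz',s['orientation'],degrees=True);B=R.from_euler('xyz',[180,0,yaw],degrees=True)
    return np.round((A.inv()*B).as_rotvec(degrees=True)/180,4),np.round(A.inv().apply(np.array([x,y,z])-s['position'])/.75,4)
E
python3 - <<'E'
from h import *
T=dict(bB=((325.6,219),(263,237)),bL=((398.4,169.4),(336.8,296.7)),bM=((462.4,202.8),(306.7,374.3)),bS=((414.6,257.4),(224,321)),org=((389.9,248.6),(233.7,295)),
p1=((388.6,277.1),(199,295.7)),p2=((428.9,280.6),(193.3,338)),
nB=((106.7,206.1),(259,120.2)),nL=((167,250.4),(224.4,152.2)),nM=((242.4,215.8),(261.4,190.2)),nS=((174.2,162.6),(305.2,146.8)))
for k,(a,b) in T.items():
    x,r=tri(a,b);z=.018 if k[0]=='n' else .05
    print(k,x.round(4),round(r,4),plane('top',a,z).round(4),plane('side',b,z).round(4))
E
```

```text
bB [ 0.4761 -0.1051  0.0516] 0.0017 [ 0.4772 -0.1052] [ 0.4754 -0.1037]
bL [ 0.5982 -0.282   0.0517] 0.0019 [ 0.5997 -0.2824] [ 0.5976 -0.2809]
bM [ 0.5184 -0.4353  0.0519] 0.0012 [ 0.5194 -0.4361] [ 0.518  -0.4343]
bS [ 0.3883 -0.3119  0.0511] 0.001 [ 0.3889 -0.3121] [ 0.3877 -0.3111]
org [ 0.4083 -0.2542  0.0513] 0.0014 [ 0.4091 -0.2544] [ 0.4076 -0.2532]
p1 [ 0.3432 -0.2491  0.052 ] 0.0006 [ 0.3435 -0.2495] [ 0.3426 -0.2474]
p2 [ 0.3345 -0.3434  0.0524] 0.0016 [ 0.3354 -0.3441] [ 0.3333 -0.3417]
nB [0.5076 0.432  0.02  ] 0.0003 [0.5081 0.4329] [0.5076 0.4354]
nL [0.4008 0.2714 0.0214] 0.0004 [0.4013 0.2723] [0.4005 0.2765]
nM [0.4872 0.092  0.0211] 0.0005 [0.488  0.0924] [0.4872 0.0958]
nS [0.6208 0.2669 0.0218] 0.0021 [0.6208 0.2678] [0.6228 0.2731]
```

```bash
python3 -c "
from h import *
print(go(.3885,-.3118,.12,19.24))"
```

```text
(array([-0.0004, -0.    , -0.    ]), array([ 0.3521, -0.3028,  0.1256]))
```

Request:
drive_tool --steps '[0,0,0,0.3521,-0.3028,0.1256,0,0,0,0,0.3521,-0.3028,0.1256,0,0,0,0,0.3521,-0.3028,0.1256,0,0,0,0,0.3521,-0.3028,0.1256,0,0,0,0,0.3521,-0.3028,0.1256,0,0,0,0,0.3521,-0.3028,0.1256,0,0,0,0,0.3521,-0.3028,0.1256,0,0,0,0,0.3521,-0.3028,0.1256,0]'

```text
t: 0.87
position: [0.3758, -0.3334, 0.1271]
orientation: [180.0, -0.0, 19.2]
wrist_force: [1.0, -0.0, -0.2]
width: 0.0495
gripper_force: 0.0
```

```bash
python3 -c "
from h import *
print(go(.3885,-.3118,.12,19.24), go(.3885,-.3118,.022,19.24))"
```

```text
(array([ 0.0001, -0.0001, -0.0001]), array([ 0.0254, -0.0216,  0.0095])) (array([ 0.0001, -0.0001, -0.0001]), array([ 0.0254, -0.0216,  0.1402]))
```

Request:
drive_tool --steps '[0,0,0,0.0254,-0.0216,0.0095,0,0,0,0,0.0254,-0.0216,0.0095,0,0,0,0,0.0254,-0.0216,0.05,0,0,0,0,0.0254,-0.0216,0.09,0,0,0,0,0.0254,-0.0216,0.09,0,0,0,0,0.0254,-0.0216,0.09,0]'

```text
t: 1.37
position: [0.3867, -0.313, 0.0588]
orientation: [-179.8, 0.1, 19.2]
wrist_force: [0.7, -0.7, -0.5]
width: 0.0476
gripper_force: 0.0
```

Run:
```python
from h import *
print(go(.3885,-.3118,.022,19.24))
for n in("top","side"):
    im=eyes.get_image(n)[:,:,::-1];u,v=px(n,[.3885,-.3118,.05])[0].astype(int)
    u0,v0=max(u-50,0),v-50
    cv2.imwrite(f"pics/{n}g.png",cv2.resize(im[v0:v0+100,u0:u0+100],None,fx=4,fy=4))
a,b=[cv2.imread(f"pics/{n}g.png") for n in("top","side")]
cv2.imwrite("pics/g1.png",np.hstack([a,b]))
```

```text
(array([-0.0012,  0.0006, -0.0001]), array([ 0.0029, -0.0005,  0.0491]))
```

View pics/g1.png

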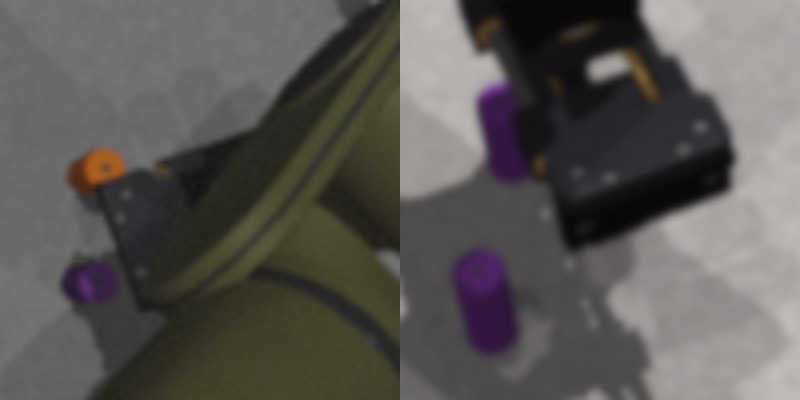

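The gripper hides the blank in both views, with its grey base showing at about (605,260) in the right half. The fingers are clear of the orange and purple decoys, so I descend and close.

Request:
drive_tool --steps '[0,0,0,0.0029,-0.0005,0.025,0,0,0,0,0.0029,-0.0005,0.0485,0,0,0,0,0.0029,-0.0005,0.0485,0,0,0,0,0.0029,-0.0005,0.0485,-1,0,0,0,0.0029,-0.0005,0.0485,-1,0,0,0,0.0029,-0.0005,0.0485,-1,0,0,0,0.0029,-0.0005,0.0485,-1,0,0,0,0.0029,-0.0005,0.0485,-1]'

```text
t: 2.13
position: [0.3906, -0.3132, 0.0251]
orientation: [179.9, -0.1, 19.2]
wrist_force: [-0.3, 0.1, 4.3]
width: 0.0224
gripper_force: 30.0
```

```bash
python3 -c "
from h import *
for i in range(4):
    s=robot.sense();print(s['position'],s['orientation'],s['wrist_force'],s['width'])
    eyes.get_image('top')
print(go(.3885,-.3118,.14,19.24),go(.6212,.2685,.14,19.24))"
```

```text
[ 0.39057508 -0.31316972  0.02510248] [ 1.79907119e+02 -5.44079669e-02  1.92325832e+01] [-0.2795044   0.14696325  4.28855903] 0.02236211008410249
[ 0.39059007 -0.31317995  0.02509208] [ 1.79909921e+02 -4.99115107e-02  1.92360428e+01] [-1.15793135  0.83662081  5.18654667] 0.022233502953556337
[ 0.39058886 -0.31315394  0.02506997] [ 1.79913727e+02 -4.39409588e-02  1.92437378e+01] [-0.59634688  0.92954684  6.2613544 ] 0.022584068007972916
[ 0.3906088  -0.31317068  0.02508774] [ 1.79914422e+02 -4.51946573e-02  1.92411371e+01] [-1.77008268  1.31825029  6.37500607] 0.022262007285418026
(array([ 0.0005, -0.0002,  0.    ]), array([-0.0019, -0.0024, -0.1532])) (array([ 0.0005, -0.0002,  0.    ]), array([ 0.546 , -0.6307, -0.1537]))
```

Run:
```python
from h import *
im=eyes.get_image('side')[:,:,::-1]
cv2.imwrite("pics/g2.png",cv2.resize(im[260:380,160:300],None,fx=5,fy=5,interpolation=cv2.INTER_CUBIC))
```

```text
(no output)
```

View pics/g2.png

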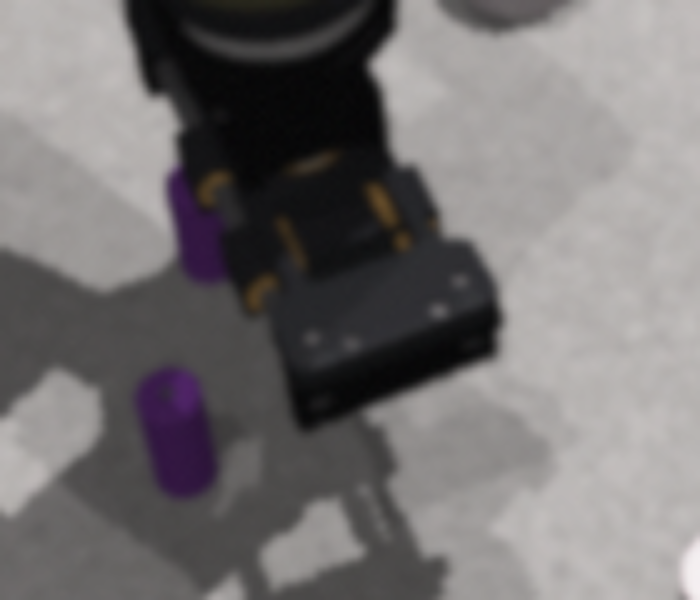

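The picture shows the gripper closed at about (390,300) with the decoys untouched at (175,430) and (200,230). The force reading says there is a grip, so I lift and transfer.

Request:
drive_tool --steps '[0,0,0,0,0,-0.02,-1,0,0,0,0,0,-0.06,-1,0,0,0,0,0,-0.11,-1,0,0,0,0,0,-0.15,-1,0,0,0,0,0,-0.15,-1,0,0,0,0,0,-0.15,-1]'

```text
t: 2.88
position: [0.391, -0.3136, 0.1386]
orientation: [179.7, -0.1, 19.2]
wrist_force: [-0.1, 0.2, -0.5]
width: 0.0222
gripper_force: 30.0
```

Run:
```python
from h import *
im=eyes.get_image('side')[:,:,::-1]
cv2.imwrite("pics/g3.png",cv2.resize(im[200:380,160:300],None,fx=3,fy=3,interpolation=cv2.INTER_CUBIC))
print(robot.sense()['position'],go(.6212,.2685,.13,19.24))
```

```text
[ 0.38992466 -0.31255673  0.13631287] (array([ 0.0002, -0.0001,  0.    ]), array([ 0.5465, -0.6298,  0.0082]))
```

View pics/g3.png

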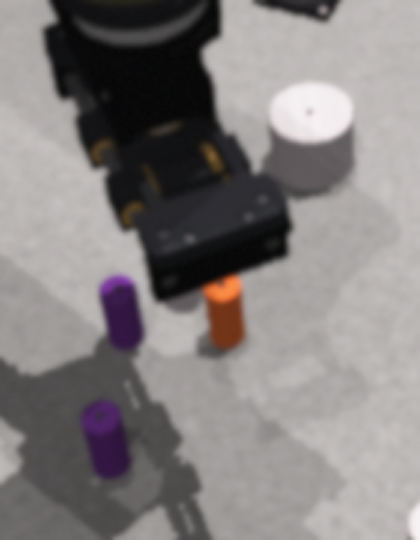

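The blank is carried, its bottom showing below the finger at (180,300), and all the decoys still stand. I transfer it to the small nest.

Request:
drive_tool --steps '[0,0,0,0.035,-0.04,0,-1,0,0,0,0.07,-0.08,0,-1,0,0,0,0.106,-0.122,0,-1,0,0,0,0.142,-0.164,0,-1,0,0,0,0.178,-0.206,0,-1,0,0,0,0.214,-0.248,0,-1,0,0,0,0.25,-0.29,0,-1,0,0,0,0.286,-0.332,0,-1]'

```text
t: 3.6
position: [0.509, -0.0046, 0.1335]
orientation: [-179.9, 0.2, 19.2]
wrist_force: [0.0, -0.4, 0.5]
width: 0.0224
gripper_force: 30.0
```

Request:
drive_tool --steps '[0,0,0,0.036,-0.042,0,-1,0,0,0,0.072,-0.084,0,-1,0,0,0,0.108,-0.126,0,-1,0,0,0,0.144,-0.168,0,-1,0,0,0,0.18,-0.208,0,-1,0,0,0,0.21,-0.242,0,-1,0,0,0,0.235,-0.27,0,-1,0,0,0,0.25,-0.287,0,-1]'

```text
t: 4.27
position: [0.6154, 0.2607, 0.1325]
orientation: [-180.0, 0.3, 19.4]
wrist_force: [0.3, -0.4, 0.1]
width: 0.0225
gripper_force: 30.0
```

Request:
drive_tool --steps '[0,0,0,0.009,-0.01,0.03,-1,0,0,0,0.009,-0.01,0.06,-1,0,0,0,0.009,-0.01,0.06,-1,0,0,0,0.009,-0.01,0.06,-1]'

```text
t: 4.6
position: [0.6175, 0.2666, 0.0866]
orientation: [180.0, 0.5, 19.3]
wrist_force: [-0.6, 0.3, -1.1]
width: 0.0227
gripper_force: 30.0
```

Run:
```python
from h import *
im=eyes.get_image('top')[:,:,::-1]; im2=eyes.get_image('side')[:,:,::-1]
a=cv2.resize(im[100:220,120:240],None,fx=3,fy=3); b=cv2.resize(im2[70:190,240:360],None,fx=3,fy=3)
cv2.imwrite("pics/g4.png",np.hstack([a,b]))
print(robot.sense()['position'],go(.6212,.2685,.032,19.24))
```

```text
[0.62017379 0.26707544 0.09089384] (array([ 0.    ,  0.0003, -0.0001]), array([ 0.002 , -0.0013,  0.0785]))
```

View pics/g4.png

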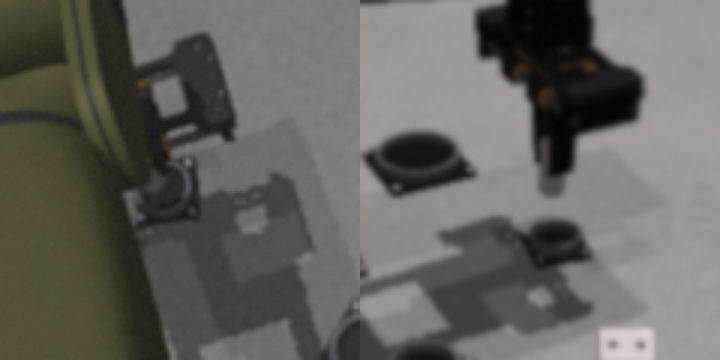

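The blank hangs upright at about (550,180) in the right half, above the nest rim at (555,232). I check its height by projection.

Run:
```python
from h import *
s=robot.sense();x,y,z=s['position'];print(s['position'])
for dz in(0,-.015,-.02,-.025,-.03): print(dz,px('side',[x,y-.012*.65,z+dz-.0])[0].round(1),px('side',[x,y,z+dz])[0].round(1))
print(go(.6212,.2685,.05,19.24),go(.6212,.2685,.032,19.24))
im=eyes.get_image('side')
c=im[112:140,290:320,:].mean(2).astype(int);print(c[:,8:24])
```

```text
[0.62017379 0.26707544 0.09089384]
0 [305.5 126.5] [305. 125.]
-0.015 [305.4 131.4] [305.  129.9]
-0.02 [305.4 133. ] [304.9 131.5]
-0.025 [305.3 134.6] [304.9 133.1]
-0.03 [305.3 136.2] [304.9 134.7]
(array([ 0.    ,  0.0003, -0.0001]), array([ 0.002 , -0.0013,  0.0545])) (array([ 0.    ,  0.0003, -0.0001]), array([ 0.002 , -0.0013,  0.0785]))
[[ 60  20  10  11  10   7   7   5   7   7   8   8   7   8  11  14]
 [ 63  21  11  12  13  11   7   6   6   7   8   7   6  10  24  46]
 [ 69  25  17  23  27  21  12   6   6   5   7   6   8  21  51  89]
 [ 73  28  29  42  47  35  17   7   6   8   6   6  12  32  75 121]
 [ 76  33  42  58  58  42  19   9   4   5   6   6  12  38  88 134]
 [ 77  38  49  65  64  44  20   9   4   5   6   7  13  42  92 137]
 [ 78  39  51  66  64  44  20   8   4   6   5   6  15  46  97 139]
 [ 78  39  51  65  63  44  21   6   6   5   7   7  19  52 101 139]
 [ 80  42  51  64  62  42  19   7   5   4   6   9  20  58 105 136]
 [ 81  43  51  64  61  40  17   5   5   4   6   6  21  58 105 133]
 [ 87  51  56  65  61  38  15   6   6   6   6   8  23  63 108 133]
 [105  78  69  6
[... 423 characters left out ...]
  79 100 127 138 140 140 139]
 [142 129 101  81  77  76  74  75  77  82 102 127 138 140 138 138]
 [141 129 100  82  77  76  76  76  76  83 103 127 138 139 138 138]
 [142 130 103  84  80  78  76  76  77  86 108 130 138 140 139 139]
 [144 134 112  93  84  81  78  79  84  97 115 132 138 139 140 139]
 [144 141 128 112 100  95  91  93 102 115 129 136 140 139 138 138]
 [143 141 138 131 123 118 115 118 125 133 137 139 139 140 139 137]
 [142 142 141 139 136 135 135 136 139 140 141 141 140 140 138 137]
 [142 143 142 141 142 142 143 142 142 143 143 142 141 140 139 138]
 [142 143 143 143 143 142 142 142 142 142 143 141 141 140 140 139]
 [143 143 144 143 141 141 140 140 141 141 141 141 141 140 140 139]]
```

Request:
drive_tool --steps '[0,0,0,0.0045,-0.0013,0.015,-1,0,0,0,0.0045,-0.0013,0.03,-1,0,0,0,0.0045,-0.0013,0.045,-1,0,0,0,0.0045,-0.0013,0.06,-1,0,0,0,0.0045,-0.0013,0.068,-1,0,0,0,0.0045,-0.0013,0.073,-1,0,0,0,0.0045,-0.0013,0.073,-1,0,0,0,0.0045,-0.0013,0.073,-1]'

```text
t: 5.42
position: [0.6232, 0.2695, 0.0363]
orientation: [180.0, 0.0, 19.2]
wrist_force: [0.6, -0.7, -1.1]
width: 0.0223
gripper_force: 30.0
```

Run:
```python
from h import *
im2=eyes.get_image('side')[:,:,::-1]
cv2.imwrite("pics/g5.png",cv2.resize(im2[110:170,270:350],None,fx=6,fy=6,interpolation=cv2.INTER_CUBIC))
print(robot.sense()['position'],go(.623,.2690,.032,19.24),robot.sense()['wrist_force'])
```

```text
[0.62363515 0.26970431 0.03693249] (array([ 0.    , -0.0002,  0.    ]), array([-0.0011,  0.0006,  0.0066])) [ 0.92499789  0.1841116  -0.32046064]
```

View pics/g5.png

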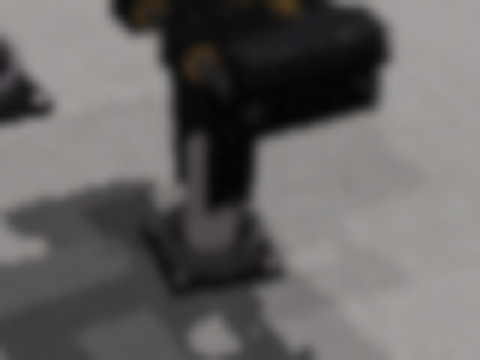

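The blank, at (212,230), sits centred in the rim at (215,250), about 6 mm above the floor. I lower it gently.

Request:
drive_tool --steps '[0,0,0,-0.001,0.0005,0.003,-1,0,0,0,-0.001,0.0005,0.005,-1,0,0,0,-0.001,0.0005,0.0065,-1,0,0,0,-0.001,0.0005,0.0075,-1,0,0,0,-0.001,0.0005,0.0075,-1,0,0,0,-0.001,0.0005,0.0075,-1]'

```text
t: 5.97
position: [0.6228, 0.269, 0.0312]
orientation: [-180.0, -0.0, 19.2]
wrist_force: [0.0, 0.8, -0.0]
width: 0.0227
gripper_force: 30.0
```

Request:
drive_tool --steps '[0,0,0,0,0,0.001,-1,0,0,0,0,0,0.0015,-1,0,0,0,0,0,0.002,-1,0,0,0,0,0,0.002,-1]'

```text
t: 6.3
position: [0.623, 0.2691, 0.0311]
orientation: [180.0, -0.0, 19.2]
wrist_force: [-4.0, -1.2, 7.7]
width: 0.0223
gripper_force: 30.0
```

Floor contact at the expected height (7.7 N). I release, back off, then rise.

Request:
drive_tool --steps '[0,0,0,0,0,0,-0.4,0,0,0,0,0,0,-0.2,0,0,0,0,0,0,0,0,0,0,0,0,0,0,0,0,0,0,0,-0.03,0,0,0,0,0,0,-0.07,0,0,0,0,0,0,-0.12,0,0,0,0,0,0,-0.14,0]'

```text
t: 6.97
position: [0.625, 0.2698, 0.1397]
orientation: [-180.0, -0.4, 19.2]
wrist_force: [1.8, 0.1, 0.3]
width: 0.0475
gripper_force: 0.0
```

Run:
```python
from h import *
print(robot.sense()['position'],robot.sense()['width'],go(.5187,-.4355,.13,19.24))
```

```text
[0.6250121  0.26977292 0.13970963] 0.04753749433326662 (array([-0.    , -0.0023, -0.    ]), array([-0.4438,  0.8411,  0.0098]))
```

Request:
drive_tool --steps '[0,0,0,-0.441,0.84,0.01,0.3,0,0,0,-0.441,0.84,0.01,0.3,0,0,0,-0.441,0.84,0.01,0.3,0,0,0,-0.441,0.84,0.01,0.3,0,0,0,-0.441,0.84,0.01,0.3,0,0,0,-0.441,0.84,0.01,0.3,0,0,0,-0.441,0.84,0.01,0.3,0,0,0,-0.441,0.84,0.01,0.3]'

```text
t: 7.63
position: [0.5728, -0.0625, 0.1303]
orientation: [-180.0, 0.0, 19.3]
wrist_force: [1.4, -0.3, 0.3]
width: 0.062
gripper_force: 0.0
```

Request:
drive_tool --steps '[0,0,0,-0.235,0.447,0.005,0.3,0,0,0,-0.235,0.447,0.005,0.3,0,0,0,-0.235,0.447,0.005,0.3,0,0,0,-0.235,0.447,0.005,0.3,0,0,0,-0.235,0.447,0.005,0.3,0,0,0,-0.235,0.447,0.005,0.3,0,0,0,-0.235,0.447,0.005,0.3,0,0,0,-0.235,0.447,0.005,0.3]'

```text
t: 8.3
position: [0.5236, -0.3923, 0.1268]
orientation: [-180.0, 0.0, 19.2]
wrist_force: [1.2, 0.0, 0.1]
width: 0.0622
gripper_force: 0.0
```

Run:
```python
from h import *
im=eyes.get_image('side')[:,:,::-1]
cv2.imwrite("pics/g6.png",np.hstack([cv2.resize(im[110:190,270:350],None,fx=4,fy=4,interpolation=cv2.INTER_CUBIC),cv2.resize(im[300:420,240:360],(320,320))]))
im=eyes.get_image('top')
print(robot.sense()['position'],robot.sense()['width'],go(.5187,-.4355,.13,19.24))
```

```text
[ 0.52278925 -0.39577811  0.12690871] 0.06197370281051938 (array([ 0.0005,  0.0003, -0.0019]), array([-0.0223,  0.0483, -0.004 ]))
```

View pics/g6.png

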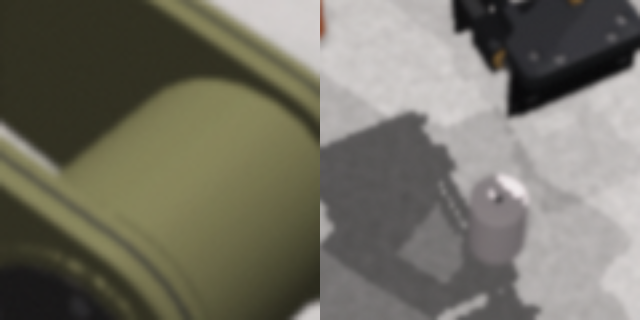

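The medium blank stands intact at (497,220) in the right half. The arm hides the nest, so I'll check the small blank there later. I approach.

Request:
drive_tool --steps '[0,0,0,-0.0223,0.0483,0,0.3,0,0,0,-0.0223,0.0483,0.045,0.3,0,0,0,-0.0223,0.0483,0.085,0.3,0,0,0,-0.0223,0.0483,0.085,0.3,0,0,0,-0.0223,0.0483,0.085,0.3]'

```text
t: 8.82
position: [0.5191, -0.428, 0.0609]
orientation: [-179.7, 0.1, 19.3]
wrist_force: [0.4, -0.8, 0.4]
width: 0.0616
gripper_force: 0.0
```

```bash
cat > m.py <<'E'
from h import *
import sys
s=robot.sense();print(s['position'].round(4),s['wrist_force'].round(1),round(s['width'],4))
a=list(map(float,sys.argv[1:]))
for i in range(0,len(a),3): print(go(*a[i:i+3],19.24))
E
python3 m.py .5187 -.4355 .025
```

```text
[ 0.5191 -0.428   0.0609] [ 0.4 -0.8  0.4] 0.0616
(array([-0.0018,  0.0008,  0.0001]), array([-0.0037,  0.0095,  0.0478]))
```

Request:
drive_tool --steps '[0,0,0,-0.003,0.007,0.0,0.3,0,0,0,-0.003,0.007,0.025,0.3,0,0,0,-0.003,0.007,0.048,0.3,0,0,0,-0.003,0.007,0.048,0.3,0,0,0,-0.003,0.007,0.048,0.3]'

```text
t: 9.23
position: [0.5208, -0.436, 0.0291]
orientation: [179.9, -0.0, 19.3]
wrist_force: [0.3, 0.3, -0.8]
width: 0.0615
gripper_force: 0.0
```

```bash
python3 m.py .5187 -.4355 .025
```

```text
[ 0.5208 -0.436   0.0291] [ 0.3  0.3 -0.8] 0.0615
(array([ 0.0003, -0.0002,  0.0002]), array([-0.0024, -0.0015,  0.0055]))
```

Request:
drive_tool --steps '[0,0,0,-0.0015,-0.001,0.003,0.3,0,0,0,-0.0015,-0.001,0.003,0.0,0,0,0,-0.0015,-0.001,0.003,-0.15,0,0,0,-0.0015,-0.001,0.003,-0.3,0,0,0,-0.0015,-0.001,0.003,-1,0,0,0,-0.0015,-0.001,0.003,-1,0,0,0,-0.0015,-0.001,0.003,-1]'

```text
t: 9.82
position: [0.5191, -0.4356, 0.026]
orientation: [180.0, -0.0, 19.2]
wrist_force: [-0.4, -0.1, 1.9]
width: 0.0342
gripper_force: 30.0
```

```bash
python3 m.py .5187 -.4355 .14 .4878 .093 .14
```

```text
[ 0.5191 -0.4356  0.026 ] [-0.4 -0.1  1.9] 0.0342
(array([ 0.0002, -0.0001, -0.    ]), array([-0.0004, -0.0003, -0.152 ]))
(array([ 0.0002, -0.0001, -0.    ]), array([ 0.1929, -0.6792, -0.1523]))
```

Request:
drive_tool --steps '[0,0,0,0,0,-0.03,-1,0,0,0,0,0,-0.08,-1,0,0,0,0,0,-0.13,-1,0,0,0,0,0,-0.15,-1,0,0,0,0.01,-0.035,-0.15,-1,0,0,0,0.023,-0.08,-0.15,-1,0,0,0,0.037,-0.13,-0.15,-1,0,0,0,0.051,-0.18,-0.15,-1]'

```text
t: 10.48
position: [0.5096, -0.294, 0.1369]
orientation: [-179.9, 0.0, 19.2]
wrist_force: [0.5, 0.2, -0.1]
width: 0.0343
gripper_force: 30.0
```

Request:
drive_tool --steps '[0,0,0,0.0142,-0.05,0,-1,0,0,0,0.0284,-0.1,0,-1,0,0,0,0.0426,-0.15,0,-1,0,0,0,0.0568,-0.2,0,-1,0,0,0,0.071,-0.25,0,-1,0,0,0,0.0852,-0.3,0,-1,0,0,0,0.0994,-0.35,0,-1,0,0,0,0.1136,-0.4,0,-1]'

```text
t: 11.15
position: [0.491, 0.0177, 0.1371]
orientation: [-180.0, 0.0, 19.2]
wrist_force: [0.9, -1.3, -1.3]
width: 0.0346
gripper_force: 30.0
```

Request:
drive_tool --steps '[0,0,0,0.012,-0.042,0,-1,0,0,0,0.021,-0.073,0,-1,0,0,0,0.027,-0.094,0,-1,0,0,0,0.028,-0.099,0,-1,0,0,0,0.028,-0.099,0.05,-1,0,0,0,0.028,-0.099,0.07,-1,0,0,0,0.028,-0.099,0.07,-1,0,0,0,0.028,-0.099,0.07,-1]'

```text
t: 11.82
position: [0.4864, 0.0923, 0.0842]
orientation: [-180.0, 0.2, 19.2]
wrist_force: [-0.1, 0.1, -0.6]
width: 0.0345
gripper_force: 30.0
```

```bash
cat >> m.py <<'E'
for n in("top","side"): cv2.imwrite(f"{n}_now.png",eyes.get_image(n)[:,:,::-1])
E
python3 m.py .4878 .093 .032; python3 -c "
from h import *
x,y,z=robot.sense()['position']
b=z-.026
print(px('side',[[x,y,b],[x,y,b+.012]]))
c=cv2.imread('side_now.png').mean(2).astype(int);u,v=px('side',[x,y,b])[0].round().astype(int)
print(u,v);print(c[v-6:v+12,u-15:u+15])
"
```

```text
[0.4864 0.0923 0.0842] [-0.1  0.1 -0.6] 0.0345
(array([-0.0002,  0.001 , -0.0002]), array([ 0.0023, -0.0002,  0.0696]))
[[261.34518135 176.98649781]
 [261.1472067  172.93376396]]
261 177
[[139 139 139 140 140 139 129 104  86  82  80  74  59  34  15   8  10  11
   14  19  28  52  91 124 140 143 143 142 140 139]
 [139 139 139 140 141 140 130 105  86  81  80  75  60  37  20  18  22  27
   33  40  51  73 105 129 140 142 143 143 142 139]
 [140 140 139 140 141 140 130 106  87  82  82  77  65  45  35  37  44  51
   55  61  69  88 115 133 141 142 142 143 143 141]
 [142 140 140 139 141 140 131 107  89  83  83  81  72  62  57  59  65  69
   71  73  78  94 118 134 141 142 142 142 142 141]
 [141 140 140 140 141 140 131 108  89  84  84  84  80  75  72  73  75  76
   77  77  81  95 118 134 141 142 142 141 140 141]
 [141 140 139 140 141 140 131 111  91  84  85  84  83  80  79  78  78  77
   78  78  82  97 119 135 140 141 140 140 139 140]
 [142 142 141 142 141 140 133 116  95  86  84  85  84  82  80  79  78  78
   78  80  85 102 123 136 139 140 139 139 139 140]
 [143 143 143 142 142 140 135 123 105 
[... 637 characters left out ...]
108 106 101  96  95  98
  103 113 120 128 133 137 139 141 142 142 142 141]
 [ 74  84 106 123 130 132 129 119 106  93  90  88  84  78  75  72  70  71
   75  83  91 102 112 121 130 136 141 144 143 143]
 [ 68  75  94 114 121 119 109  95  79  66  67  65  59  53  49  48  46  47
   49  53  60  70  81  94 109 125 137 142 144 144]
 [ 63  67  84 107 114 103  85  67  53  47  45  46  43  38  37  36  35  35
   37  39  41  46  54  66  82 104 124 136 142 143]
 [ 68  68  80 101 102  84  62  46  40  37  37  36  34  31  30  28  29  30
   30  32  33  35  39  46  59  81 105 123 132 136]
 [ 75  73  75  86  80  62  46  38  36  33  32  29  26  24  23  22  23  22
   23  25  25  28  30  33  43  61  84 102 113 126]]
```

Request:
drive_tool --steps '[0,0,0,0.0033,0,0.015,-1,0,0,0,0.0033,0,0.035,-1,0,0,0,0.0033,0,0.05,-1,0,0,0,0.0033,0,0.06,-1,0,0,0,0.0033,0,0.066,-1,0,0,0,0.0033,0,0.068,-1,0,0,0,0.0033,0,0.068,-1]'

```text
t: 12.5
position: [0.4897, 0.0937, 0.0343]
orientation: [-180.0, 0.0, 19.2]
wrist_force: [0.3, 0.4, -1.6]
width: 0.0346
gripper_force: 30.0
```

```bash
python3 m.py .4888 .093 .032
```

```text
[0.4897 0.0937 0.0343] [ 0.3  0.4 -1.6] 0.0346
(array([-0.    ,  0.0001, -0.    ]), array([-0.0015,  0.0005,  0.0031]))
```

Request:
drive_tool --steps '[0,0,0,-0.001,0,0.0015,-1,0,0,0,-0.001,0,0.0025,-1,0,0,0,-0.001,0,0.003,-1,0,0,0,-0.001,0,0.0035,-1,0,0,0,-0.001,0,0.0035,-1]'

```text
t: 13.02
position: [0.4891, 0.0935, 0.032]
orientation: [180.0, -0.0, 19.2]
wrist_force: [0.4, 0.3, -1.1]
width: 0.0344
gripper_force: 30.0
```

Request:
drive_tool --steps '[0,0,0,0,0,0.001,-1,0,0,0,0,0,0.0015,-1,0,0,0,0,0,0.002,-1,0,0,0,0,0,0.002,-1]'

```text
t: 13.35
position: [0.4893, 0.0935, 0.0319]
orientation: [-180.0, 0.0, 19.2]
wrist_force: [-4.6, -1.5, 9.0]
width: 0.0347
gripper_force: 30.0
```

Request:
drive_tool --steps '[0,0,0,0,0,0,-0.15,0,0,0,0,0,0,0.1,0,0,0,0,0,0,0.3,0,0,0,0,0,0,0.3,0,0,0,0,0,-0.03,0.3,0,0,0,0,0,-0.08,0.3,0,0,0,0,0,-0.13,0.3,0,0,0,0,0,-0.14,0.3]'

```text
t: 14.02
position: [0.493, 0.0939, 0.1423]
orientation: [179.8, -0.6, 19.2]
wrist_force: [1.3, 0.7, 1.0]
width: 0.0619
gripper_force: 0.0
```

```bash
python3 m.py .5984 -.2816 .13
```

```text
[0.493  0.0939 0.1423] [1.3 0.7 1. ] 0.0619
(array([ 0.0009, -0.0034, -0.    ]), array([-0.0324,  0.5189,  0.0175]))
```

Request:
drive_tool --steps '[0,0,0,-0.028,0.518,0.01,0.58,0,0,0,-0.028,0.518,0.01,0.58,0,0,0,-0.028,0.518,0.01,0.58,0,0,0,-0.028,0.518,0.01,0.58,0,0,0,-0.028,0.518,0.01,0.58,0,0,0,-0.028,0.518,0.01,0.58,0,0,0,-0.028,0.518,0.01,0.58,0,0,0,-0.028,0.518,0.01,0.58]'

```text
t: 14.78
position: [0.5805, -0.2281, 0.1258]
orientation: [-179.8, 0.2, 19.2]
wrist_force: [0.9, 0.2, -0.4]
width: 0.0754
gripper_force: 0.0
```

Request:
drive_tool --steps '[0,0,0,-0.004,0.04,0,0.58,0,0,0,-0.004,0.07,0,0.58,0,0,0,-0.004,0.073,0,0.58,0,0,0,-0.004,0.073,0,0.58,0,0,0,-0.004,0.073,0,0.58]'

```text
t: 15.2
position: [0.5958, -0.2782, 0.1268]
orientation: [-179.8, 0.1, 19.2]
wrist_force: [-0.2, -0.2, 0.0]
width: 0.0753
gripper_force: 0.0
```

```bash
python3 m.py .5984 -.2816 .065  .5984 -.2816 .026
python3 - <<'E'
from h import *
im=cv2.imread('top_now.png');i2=cv2.imread('side_now.png')
cv2.imwrite("pics/g7.png",np.hstack([cv2.resize(im[130:260,140:270],(400,400)),cv2.resize(i2[100:230,200:330],(400,400))]))
E
```

```text
[ 0.5958 -0.2782  0.1268] [-0.2 -0.2  0. ] 0.0753
(array([-0.001 ,  0.0007,  0.    ]), array([0.0019, 0.0057, 0.0823]))
(array([-0.001 ,  0.0007,  0.    ]), array([0.002 , 0.0059, 0.1343]))
```

View pics/g7.png

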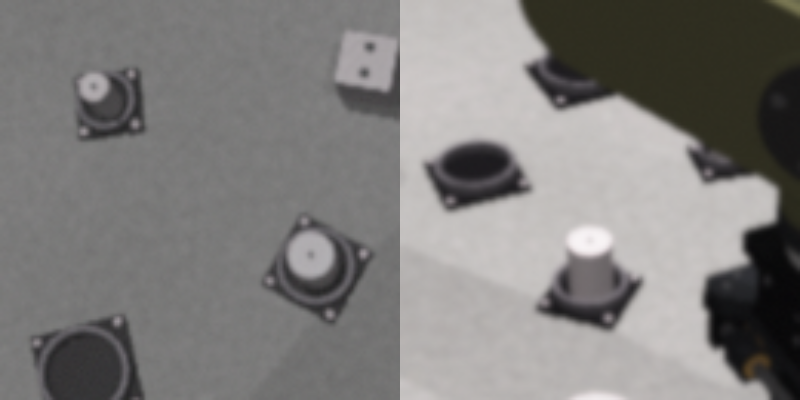

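Both placed blanks stand upright in their nests: small top at (94,86) and medium top at (310,255) in the left half. I check the small one numerically.

```bash
python3 -c "
from h import *
f=lambda u,v:(139.7+u*.325,129.7+v*.325)
print(plane('top',f(94,86),.056),plane('top',f(310,255),.056),plane('top',f(106,99),.018),plane('top',f(316,267),.018))
print(plane('side',(199.7+590*.325-130,99.7+239*.325),.056))"
```

```text
[0.62189478 0.26808811] [0.48918584 0.09346996] [0.62272885 0.26805917] [0.48633681 0.09231713]
[0.48888775 0.09726391]
```

Request:
drive_tool --steps '[0,0,0,0.001,0.004,0.04,0.58,0,0,0,0.001,0.004,0.082,0.58,0,0,0,0.001,0.004,0.082,0.58,0,0,0,0.001,0.004,0.11,0.58,0,0,0,0.001,0.004,0.132,0.58,0,0,0,0.001,0.004,0.132,0.58,0,0,0,0.001,0.004,0.132,0.58]'

```text
t: 15.88
position: [0.5982, -0.2808, 0.0301]
orientation: [-179.9, 0.1, 19.3]
wrist_force: [-0.0, 0.4, -0.3]
width: 0.0752
gripper_force: 0.0
```

```bash
python3 m.py .5984 -.2816 .025
```

```text
[ 0.5982 -0.2808  0.0301] [-0.   0.4 -0.3] 0.0752
(array([-0.0004,  0.0003,  0.0003]), array([-0.0001,  0.001 ,  0.0068]))
```

Both are centred within 3 mm. I close on the large blank.

Request:
drive_tool --steps '[0,0,0,0,0,0.004,0.4,0,0,0,0,0,0.004,0.25,0,0,0,0,0,0.004,0.1,0,0,0,0,0,0.004,0.0,0,0,0,0,0,0.004,-1,0,0,0,0,0,0.004,-1,0,0,0,0,0,0.004,-1]'

```text
t: 16.57
position: [0.5988, -0.282, 0.0273]
orientation: [180.0, -0.0, 19.2]
wrist_force: [-1.2, 1.4, 1.6]
width: 0.0467
gripper_force: 30.0
```

```bash
python3 m.py .5984 -.2816 .14 .4008 .2724 .14
```

```text
[ 0.5988 -0.282   0.0273] [-1.2  1.4  1.6] 0.0467
(array([ 0., -0., -0.]), array([-0.0003, -0.0006, -0.1502]))
(array([ 0., -0., -0.]), array([-0.0057, -0.7848, -0.1503]))
```

Request:
drive_tool --steps '[0,0,0,0,0,-0.03,-1,0,0,0,0,0,-0.08,-1,0,0,0,0,0,-0.13,-1,0,0,0,0,0,-0.15,-1,0,0,0,0,-0.03,-0.15,-1,0,0,0,-0.0005,-0.075,-0.15,-1,0,0,0,-0.001,-0.125,-0.15,-1,0,0,0,-0.0015,-0.175,-0.15,-1]'

```text
t: 17.33
position: [0.5529, -0.1572, 0.1378]
orientation: [-179.9, 0.1, 19.2]
wrist_force: [-0.0, 0.2, -2.7]
width: 0.0462
gripper_force: 30.0
```

Request:
drive_tool --steps '[0,0,0,0,-0.05,0,-1,0,0,0,-0.001,-0.1,0,-1,0,0,0,-0.001,-0.15,0,-1,0,0,0,-0.0015,-0.2,0,-1,0,0,0,-0.002,-0.25,0,-1,0,0,0,-0.002,-0.3,0,-1,0,0,0,-0.0025,-0.35,0,-1,0,0,0,-0.003,-0.4,0,-1]'

```text
t: 18.0
position: [0.4517, 0.1255, 0.1382]
orientation: [-180.0, 0.1, 19.2]
wrist_force: [0.2, 1.0, -3.0]
width: 0.0466
gripper_force: 30.0
```

Request:
drive_tool --steps '[0,0,0,0,-0.05,0,-1,0,0,0,-0.0005,-0.1,0,-1,0,0,0,-0.001,-0.145,0,-1,0,0,0,-0.001,-0.175,0,-1,0,0,0,-0.001,-0.195,0,-1,0,0,0,-0.001,-0.209,0,-1,0,0,0,-0.001,-0.209,0,-1,0,0,0,-0.001,-0.209,0,-1]'

```text
t: 18.67
position: [0.4007, 0.2716, 0.1387]
orientation: [180.0, 0.1, 19.3]
wrist_force: [0.3, -0.2, -2.4]
width: 0.0463
gripper_force: 30.0
```

```bash
python3 m.py .4008 .2724 .08
```

```text
[0.4007 0.2716 0.1387] [ 0.3 -0.2 -2.4] 0.0463
(array([0.0002, 0.0004, 0.0002]), array([ 0.0006, -0.0011,  0.0782]))
```

Request:
drive_tool --steps '[0,0,0,0.0006,-0.001,0.035,-1,0,0,0,0.0006,-0.001,0.07,-1,0,0,0,0.0006,-0.001,0.078,-1,0,0,0,0.0006,-0.001,0.078,-1,0,0,0,0.0006,-0.001,0.078,-1]'

```text
t: 19.18
position: [0.4016, 0.2723, 0.0813]
orientation: [180.0, 0.0, 19.2]
wrist_force: [0.3, -0.3, -2.0]
width: 0.0464
gripper_force: 30.0
```

```bash
cat > e.py <<'E'
from h import *
import sys
pr=float(sys.argv[1]);im=cv2.imread('side_now.png').mean(2).astype(int)
x,y,z=robot.sense()['position'];u,v=px('side',[x,y,z-pr])[0];print(u,v)
u0,v0=int(round(u)),int(round(v))
for r in range(-8,14): print(v0+r,u0-18,im[v0+r,u0-18:u0+19])
E
python3 m.py .4008 .2724 .0335; python3 e.py .0273
```

```text
[0.4016 0.2723 0.0813] [ 0.3 -0.3 -2. ] 0.0464
(array([ 0.    ,  0.    , -0.0004]), array([-0.0009, -0.0005,  0.0638]))
224.0130543417414 141.16238181453616
133 206 [154 153 153 153 151 150 145 130 103  79  72  72  73  71  63  46  23   9
   6   5   5   5   8  24  47  80 111 131 137 138 139 140 139 138 137 137
 137]
134 206 [154 152 151 150 148 146 143 130 105  81  72  73  73  72  64  47  24   9
   5   5   6   6   8  22  47  79 111 131 138 139 140 139 138 137 136 136
 136]
135 206 [151 150 148 144 143 143 142 132 109  83  72  73  74  71  64  48  27  11
   7   7   7   8  14  27  49  78 109 129 138 140 140 139 138 138 136 137
 138]
136 206 [148 145 143 141 140 140 140 132 112  85  73  73  74  72  66  50  30  15
  14  18  20  24  32  42  57  79 106 128 137 139 139 139 138 138 138 139
 140]
137 206 [143 142 141 139 139 139 139 131 112  87  74  74  74  73  68  53  38  29
  33  39  43  49  54  60  67  81 104 125 135 139 140 139 139 138 139 140
 142]
138 206 [141 139 139 139 138 138 137 131 113  89  75  74  75  74  70  61  51  51
  56  61  64  64  66  69  73  81 102 123 135 138 139 138 138 1
[... 1876 characters left out ...]
20  20  20  24  26  31  41  63  87 110 125 133 133 133
 134]
151 206 [ 60  54  50  49  44  42  37  34  31  30  27  23  19  16  17  17  16  16
  15  16  16  14  15  16  16  17  19  23  30  51  78 102 121 131 133 133
 133]
152 206 [ 56  46  40  40  39  37  35  33  29  24  20  14  11   9  13  14  14  14
  14  14  16  15  16  16  16  15  15  17  24  45  69  89 110 125 131 131
 132]
153 206 [ 58  46  33  29  29  33  33  31  25  17  13  10   7   6   9  11  13  12
  14  13  13  13  15  15  15  16  15  16  25  43  60  73  92 114 126 130
 131]
154 206 [ 64  50  34  23  22  30  33  28  20  11   9   7   8   7   7   7   8   9
   8   9   8  10  13  15  15  17  18  22  33  48  56  58  72  98 118 126
 130]
```

Request:
drive_tool --steps '[0,0,0,0.0006,0,0.02,-1,0,0,0,0.0006,0,0.04,-1,0,0,0,0.0006,0,0.053,-1,0,0,0,0.0006,0,0.059,-1,0,0,0,0.0006,0,0.061,-1,0,0,0,0.0006,0,0.062,-1,0,0,0,0.0006,0,0.063,-1,0,0,0,0.0006,0,0.063,-1]'

```text
t: 19.95
position: [0.4022, 0.2732, 0.0345]
orientation: [-180.0, -0.1, 19.2]
wrist_force: [0.5, -0.4, -2.2]
width: 0.0469
gripper_force: 30.0
```

Request:
drive_tool --steps '[0,0,0,0,0,0.001,-1,0,0,0,0,0,0.0015,-1,0,0,0,0,0,0.0018,-1,0,0,0,0,0,0.0018,-1]'

```text
t: 20.28
position: [0.4021, 0.2732, 0.0333]
orientation: [-180.0, -0.0, 19.2]
wrist_force: [-1.3, -0.9, 2.4]
width: 0.0467
gripper_force: 30.0
```

Contact at 0.0333, exactly as predicted. I release and rise.

Request:
drive_tool --steps '[0,0,0,0,0,0.0005,0.1,0,0,0,0,0,0.0005,0.3,0,0,0,0,0,0.0005,0.5,0,0,0,0,0,0.0005,0.5,0,0,0,0,0,-0.03,0.5,0,0,0,0,0,-0.08,0.5,0,0,0,0,0,-0.13,0.5,0,0,0,0,0,-0.14,0.5]'

```text
t: 20.95
position: [0.4051, 0.2748, 0.1444]
orientation: [-179.9, -0.6, 19.2]
wrist_force: [0.7, 0.3, 0.1]
width: 0.0716
gripper_force: 0.0
```

```bash
python3 m.py .4764 -.1047 .13
```

```text
[0.4051 0.2748 0.1444] [0.7 0.3 0.1] 0.0716
(array([-0.0005, -0.0035,  0.    ]), array([-0.0772,  0.5091,  0.0174]))
```

Request:
drive_tool --steps '[0,0,0,-0.074,0.508,0.012,0.9,0,0,0,-0.074,0.508,0.012,0.9,0,0,0,-0.074,0.508,0.012,0.9,0,0,0,-0.074,0.508,0.012,0.9,0,0,0,-0.074,0.508,0.012,0.9,0,0,0,-0.074,0.508,0.012,0.9,0,0,0,-0.074,0.508,0.012,0.9,0,0,0,-0.074,0.508,0.012,0.9]'

```text
t: 21.72
position: [0.4634, -0.056, 0.1271]
orientation: [-179.9, 0.2, 19.2]
wrist_force: [0.3, 0.1, 0.7]
width: 0.0903
gripper_force: 0.0
```

Request:
drive_tool --steps '[0,0,0,-0.01,0.04,0,0.9,0,0,0,-0.01,0.065,0,0.9,0,0,0,-0.01,0.068,0,0.9,0,0,0,-0.01,0.068,0,0.9,0,0,0,-0.01,0.068,0,0.9,0,0,0,-0.01,0.068,0,0.9]'

```text
t: 22.22
position: [0.4739, -0.1036, 0.1286]
orientation: [-179.9, 0.1, 19.3]
wrist_force: [0.6, 0.9, -0.3]
width: 0.0905
gripper_force: 0.0
```

```bash
python3 m.py .4764 -.1047 .025
```

```text
[ 0.4739 -0.1036  0.1286] [ 0.6  0.9 -0.3] 0.0905
(array([-0.0004,  0.0004,  0.0004]), array([0.0028, 0.0027, 0.1381]))
```

Request:
drive_tool --steps '[0,0,0,0.0022,0.002,0.04,0.9,0,0,0,0.0022,0.002,0.08,0.9,0,0,0,0.0022,0.002,0.08,0.9,0,0,0,0.0022,0.002,0.11,0.9,0,0,0,0.0022,0.002,0.135,0.9,0,0,0,0.0022,0.002,0.135,0.9,0,0,0,0.0022,0.002,0.135,0.9]'

```text
t: 22.9
position: [0.4763, -0.1051, 0.0286]
orientation: [-179.9, 0.1, 19.3]
wrist_force: [-0.5, -0.0, -0.1]
width: 0.0905
gripper_force: 0.0
```

```bash
python3 m.py .4764 -.1047 .025
```

```text
[ 0.4763 -0.1051  0.0286] [-0.5 -0.  -0.1] 0.0905
(array([-0.0003,  0.0004,  0.0002]), array([ 0.0003, -0.0005,  0.0048]))
```

Request:
drive_tool --steps '[0,0,0,0,0,0.003,0.7,0,0,0,0,0,0.003,0.5,0,0,0,0,0,0.003,0.4,0,0,0,0,0,0.003,0.3,0,0,0,0,0,0.003,-1,0,0,0,0,0,0.003,-1,0,0,0,0,0,0.003,-1]'

```text
t: 23.58
position: [0.4767, -0.1057, 0.0264]
orientation: [-180.0, -0.0, 19.2]
wrist_force: [-1.3, 0.6, 1.9]
width: 0.0587
gripper_force: 30.0
```

```bash
python3 m.py .4764 -.1047 .15 .508 .433 .15
```

```text
[ 0.4767 -0.1057  0.0264] [-1.3  0.6  1.9] 0.0587
(array([-0.0001, -0.    , -0.0001]), array([ 0.    , -0.0014, -0.1649]))
(array([-0.0001, -0.    , -0.0001]), array([ 0.2759, -0.6645, -0.1646]))
```

Request:
drive_tool --steps '[0,0,0,0,0,-0.03,-1,0,0,0,0,0,-0.08,-1,0,0,0,0,0,-0.13,-1,0,0,0,0,0,-0.155,-1,0,0,0,0,0,-0.16,-1,0,0,0,0.011,-0.027,-0.16,-1,0,0,0,0.028,-0.067,-0.16,-1,0,0,0,0.046,-0.11,-0.16,-1]'

```text
t: 24.35
position: [0.4804, -0.0161, 0.1433]
orientation: [-179.9, 0.2, 19.1]
wrist_force: [1.4, 0.4, -5.3]
width: 0.0587
gripper_force: 30.0
```

Request:
drive_tool --steps '[0,0,0,0.019,-0.045,0,-1,0,0,0,0.038,-0.091,0,-1,0,0,0,0.057,-0.137,0,-1,0,0,0,0.076,-0.183,0,-1,0,0,0,0.095,-0.229,0,-1,0,0,0,0.114,-0.275,0,-1,0,0,0,0.133,-0.321,0,-1,0,0,0,0.152,-0.367,0,-1]'

```text
t: 25.02
position: [0.497, 0.282, 0.1425]
orientation: [180.0, 0.3, 19.3]
wrist_force: [0.3, -0.6, -4.5]
width: 0.0587
gripper_force: 30.0
```

Request:
drive_tool --steps '[0,0,0,0.019,-0.045,0,-1,0,0,0,0.038,-0.09,0,-1,0,0,0,0.054,-0.13,0,-1,0,0,0,0.067,-0.16,0,-1,0,0,0,0.075,-0.178,0,-1,0,0,0,0.0775,-0.186,0,-1,0,0,0,0.0775,-0.186,0.02,-1,0,0,0,0.0775,-0.186,0.05,-1]'

```text
t: 25.68
position: [0.5094, 0.4318, 0.1096]
orientation: [-180.0, -0.2, 19.2]
wrist_force: [1.3, 0.5, -4.3]
width: 0.0586
gripper_force: 30.0
```

Request:
drive_tool --steps '[0,0,0,0,0,0.03,-1,0,0,0,0,0,0.035,-1,0,0,0,0,0,0.035,-1,0,0,0,0,0,0.035,-1]'

```text
t: 26.02
position: [0.508, 0.4306, 0.082]
orientation: [180.0, 0.1, 19.2]
wrist_force: [0.2, 0.3, -4.8]
width: 0.0585
gripper_force: 30.0
```

```bash
python3 m.py .508 .433 .0325; python3 e.py .0264|head -12
```

```text
[0.508  0.4306 0.082 ] [ 0.2  0.3 -4.8] 0.0585
(array([ 0.0002,  0.0003, -0.0004]), array([ 0.0011, -0.0031,  0.066 ]))
259.0381726689643 108.94579993883795
101 241 [147 147 147 148 148 147 137 111  81  68  69  69  70  70  70  70  65  49
  28  11   6   6   5   5  13  36  66  94 119 132 134 135 135 135 135 135
 136]
102 241 [147 148 147 148 148 147 138 112  83  70  68  68  69  70  70  69  64  50
  29  12   6   5   5   6  14  35  64  93 119 132 135 135 135 136 135 136
 135]
103 241 [147 147 149 149 149 147 139 114  85  70  69  69  69  69  70  70  65  51
  30  13   5   5   5   9  15  37  64  91 119 133 135 135 136 136 136 136
 137]
104 241 [145 148 149 149 149 148 139 114  87  71  69  68  69  69  71  71  67  52
  33  15  10  10  14  18  27  43  66  92 119 132 135 135 136 136 137 138
```

Request:
drive_tool --steps '[0,0,0,0.0016,-0.0025,0.02,-1,0,0,0,0.0016,-0.0025,0.04,-1,0,0,0,0.0016,-0.0025,0.053,-1,0,0,0,0.0016,-0.0025,0.059,-1,0,0,0,0.0016,-0.0025,0.062,-1,0,0,0,0.0016,-0.0025,0.063,-1,0,0,0,0.0016,-0.0025,0.064,-1,0,0,0,0.0016,-0.0025,0.064,-1]'

```text
t: 26.78
position: [0.5088, 0.4343, 0.0349]
orientation: [-180.0, -0.1, 19.2]
wrist_force: [-0.2, -0.3, -4.3]
width: 0.0584
gripper_force: 30.0
```

Request:
drive_tool --steps '[0,0,0,0,0,0.001,-1,0,0,0,0,0,0.0015,-1,0,0,0,0,0,0.002,-1,0,0,0,0,0,0.002,-1]'

```text
t: 27.12
position: [0.5085, 0.434, 0.0331]
orientation: [-180.0, -0.0, 19.2]
wrist_force: [-0.3, -0.1, -5.5]
width: 0.0585
gripper_force: 30.0
```

Request:
drive_tool --steps '[0,0,0,0,0,0.0007,-1,0,0,0,0,0,0.0013,-1,0,0,0,0,0,0.002,-1,0,0,0,0,0,0.002,-1]'

```text
t: 27.45
position: [0.5086, 0.4341, 0.0324]
orientation: [180.0, -0.0, 19.2]
wrist_force: [-2.7, -2.0, 2.5]
width: 0.0587
gripper_force: 30.0
```

Contact at the predicted height. I release, rise, and draw the arm away to look.

Request:
drive_tool --steps '[0,0,0,0,0,0.0005,0.35,0,0,0,0,0,0.0005,0.6,0,0,0,0,0,0.0005,0.8,0,0,0,0,0,0.0005,0.8,0,0,0,0,0,-0.03,0.8,0,0,0,0,0,-0.08,0.8,0,0,0,0,0,-0.13,0.8,0,0,0,0,0,-0.17,0.8]'

```text
t: 28.12
position: [0.509, 0.4344, 0.1617]
orientation: [-180.0, -0.1, 19.2]
wrist_force: [0.4, 0.4, 0.9]
width: 0.0857
gripper_force: 0.0
```

Request:
drive_tool --steps '[0,0,0,0,0.4,-0.04,0.8,0,0,0,0,0.4,-0.04,0.8,0,0,0,0,0.4,-0.04,0.8,0,0,0,0,0.4,-0.04,0.8,0,0,0,0,0.4,-0.04,0.8,0,0,0,0,0.4,-0.04,0.8,0,0,0,0,0.4,-0.04,0.8,0,0,0,0,0.4,-0.04,0.8]'

```text
t: 28.78
position: [0.6094, 0.1457, 0.1901]
orientation: [179.9, -0.1, 19.0]
wrist_force: [0.5, -0.5, -0.2]
width: 0.0856
gripper_force: 0.0
```

Request:
drive_tool --steps '[0,0,0,-0.2,0.4,0,0.8,0,0,0,-0.2,0.4,0,0.8,0,0,0,-0.2,0.4,0,0.8,0,0,0,-0.2,0.4,0,0.8,0,0,0,-0.2,0.4,0,0.8,0,0,0,-0.2,0.4,0,0.8,0,0,0,-0.2,0.4,0,0.8,0,0,0,-0.2,0.4,0,0.8]'

```text
t: 29.45
position: [0.5645, -0.1814, 0.1891]
orientation: [180.0, -0.1, 19.3]
wrist_force: [1.6, -0.1, 0.6]
width: 0.0855
gripper_force: 0.0
```

```bash
python3 m.py
python3 - <<'E'
from h import *
im=cv2.imread('top_now.png');i2=cv2.imread('side_now.png')
cv2.imwrite("pics/fin.png",np.hstack([cv2.resize(im[130:280,80:280],(533,400)),cv2.resize(i2[100:400,190:390],(267,400))]))
E
```

```text
[ 0.5645 -0.1814  0.1891] [ 1.6 -0.1  0.6] 0.0855
```

View pics/fin.png

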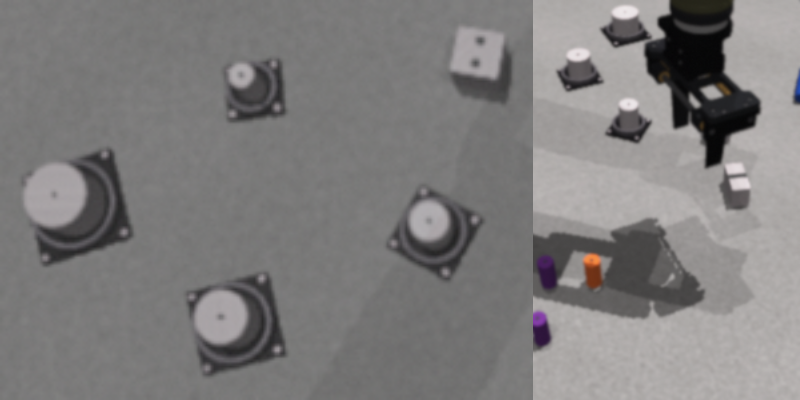

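All four blanks stand in their nests: tops at (54,195), (221,317), (429,221) and (241,75). The blocks and decoys are untouched. I check the numbers and bring the arm to rest.

Request:
drive_tool --steps '[0,0,0,0,0,0,0.8,0,0,0,0,0,0,0.8,0,0,0,0,0,0,0.8,0,0,0,0,0,0,0.8]'

```text
t: 29.88
position: [0.5651, -0.1783, 0.1888]
orientation: [-180.0, -0.0, 19.4]
wrist_force: [0.2, 0.2, 0.3]
width: 0.0856
gripper_force: 0.0
```

```bash
python3 -c "
from h import *
for u,v in((54,195),(221,317),(429,221),(241,75)): print(plane('top',(79.7+u*.375,129.7+v*.375),.056).round(4))"
```

```text
[0.5088 0.4342]
[0.4023 0.2726]
[0.4892 0.0932]
[0.6215 0.2685]
```

The tops lie at floor-plus-50 mm height and are centred within 2 mm, so I hand in.

```bash
python3 -c "
from bench import finish_job
print(finish_job())"
```

```text
the job is handed in; nothing more can be done
None
```

I set all four round blanks upright in the nests of their own size, smallest to largest, left the two milled blocks and the look-alikes untouched, and handed the job in at about 30 s.

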